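Seat the divider strip in the toolbox tray

TASK

Fit the toolbox tray with the divider strip that matches it, the one with a tooth for each of the five compartments: take it by its grip tab, lower it into the tray along the middle so that every tooth goes down into its own compartment, hold on to it until the teeth are well inside rather than dropping it, then let go with it standing fully home. Leave the other divider, with the three broad teeth, alone.

Things in the scene. Friction and masses are not known exactly. Their poses are not given: they have to be found in the camera images.
- tray: Green steel toolbox tray, open on top, fixed to the bench: 254 x 98 mm, 44 mm high, walls and floor 4 mm thick. Four steel cross walls (4 mm thick, tops 34 mm above the bench) make five equal compartments in a row, each 46 mm along the tray x 90 mm, at 50 mm pitch. Origin: centre of the underside. x along the tray, y across it, z up.
- divider: Strip to fit: off-white plastic, about 140 g, standing on five teeth at 50 mm pitch, each 30 mm long, 26 thick, 40 tall. On them a spine 230 long, 12 thick, 40 to 62 mm above the tooth bottoms; mid-spine a grip tab 70 long, 12 thick, 62 to 90 mm up. Origin: centre, at the tooth bottoms (fully home: 4 mm above the bench). x along the strip, y through it, z up; same either way round.
- broad_divider: The other strip, to be left alone, also standing on its teeth: same plastic, thicknesses, heights and grip tab, but only three broad teeth (60 mm along, 80 mm pitch) under a spine 220 mm long; it does not fit this tray. Origin and axes as for the divider.
Things that resemble listed ones, but are neither listed nor needed, are in the scene too. What is shaped like the divider but pink is not meant.

How it is judged:
By the outcome, as a careful person would: the job done as asked, in the order asked, and still so for the second after the job is handed in, with the robot touching nothing.
It also fails if it takes over 45 s, if anything falls off the work surface, if the arm or the gripper's body presses on something with over 40 N, if the wrist force passes 120 N, or if a joint passes its speed limit or range.

ROBOT

A 6-joint arm with a two-finger parallel gripper is mounted at the origin on the work surface. World frame = base frame: x ahead of the robot, y to its left, z up, the work surface at z = 0. Lengths are in m, angles in degrees, forces in N, time in s.
With the tool pointing down it reaches from about 0.25 to 0.725 m from the base axis. Payload 9.7 kg.
Tool frame: the origin (TCP) lies at the very end of the fingers, on their centre line; the grasp point (between the pads) lies 19 mm behind it (bot.pinch_z is the distance from the TCP to the grasp point, in m); x points along the fingers, z is the direction in which the jaws open and shut, and the axes are right-handed (so a half turn about x gives the same grasp; the last joint's range is limited). The gripper opens to 85 mm and grips with 20 to 120 N. Pads are 22 mm wide; open, the fingers measure 114 mm over their backs; the gripper's body (76 mm by 85 mm) begins 54 mm behind the grasp point. The pads swing forward as they close: fully open they stand 13 mm farther back than shut.
Start: joints at [66.921, 4.979, 10.078, 95.1, 0, 90], TCP at [0.216, 0.506, 0.231] pointing down, gripper open.
Joint ranges: [-179.16, 179.16], [-48.56, 103.87], [-65.8, 70.77], [-126.05, 130.52], [-82.76, 87.17], [-180, 180]. Speed limits (degrees/s): [127.2, 127.2, 147.25, 180, 180, 180].

INTERFACE

Orientations are given as [roll, pitch, yaw] about the fixed x, y, z axes, in that order (R = Rz(yaw) Ry(pitch) Rx(roll)).
In Python, from workcell import bot gives the robot as it stands.
- The arm moves only by the tool play_rows, never from a script. Its argument "rows" is a list of rows, each a list of 3 entries, a list of its own where there are three numbers: the shift along the tool's x, y, z in cm, then the turn about the tool's x in degrees, then the finger opening in cm, from 0 to 8.54. A call has 1 to 12 rows; each row is the pose to reach, as a shift and turn from the pose commanded when the call began, along the tool's axes at that moment; what a row does not reach only later rows make up. A row lasts 1/12 s, in which the tool goes at most 41.7 mm and 7.16 degrees, less where a joint would pass 70% of its speed; a pose out of reach is approached as far as the arm can. A call with a gripper value outside its range is refused whole. The fingers move at their own pace and stop on an object; "squeeze" is the grip in N (left out, the last holds). Time passes only in rows, so rows that repeat a pose let the fingers close. It gives the time, the measured TCP pose, the force and the opening at its end, in the units of the state.
- bot.get_obs(): the state, without advancing time (a new reading comes with each control period).
- bot.camera(name): name is "scene" or "side" or "wrist"; returns (picture, depth): 420x560x3 uint8, blue, green, red; 420x560 float32, m along the optical axis (not along the pixel's ray), 0 where there is no reading.
- bot.camera_model(name): a dict with "fx", "fy", "cx", "cy" (pixels), "origin" and "attitude" of the camera in the world; the wrist camera has in their place "mount" (4x4, takes a point from camera to tool coordinates, whose origin is the TCP and whose axes are the tool frame's). Camera axes: x right, y down, z forward; pixel columns grow to the right and rows downward; lengths in m; the calibration is good to about 2 mm. A picture is of the moment at which its call begins: read the wrist's pose just before it. camera_model takes no time and is no camera call.
- bot.job_done(): hands the job in, once; it reports no verdict.
The state is a dict: "time": time; "q": joint angles; "qd": joint speeds; "joint_efforts": joint torques, N m; "ee_pos": TCP position; "tcp_rot": TCP orientation; "wrist_force": force on the tool from outside, world axes, zero at the start; "torque": the same for the moment, N m; "opening": finger opening in m.
Only numpy, scipy, OpenCV 4.12 (cv2) and the standard library are available. Lean on these libraries where they do the work, as an engineer would, in place of code of your own. Each camera call takes 0.05 s, during which the arm holds its last target.

## Working session

There is one attempt and no reset: what is moved stays moved. The work goes in short steps, Python scripts to look and compute and a tool call to move; the robot and the scene stay as the last step left them, time stands still between calls to the robot, and variables do not carry over. Pictures are saved under pics/ and viewed, and the job is handed in when it is done.

Besides the shell and the picture viewer there is one more tool, called as a command line: name --argument value ..., lists and objects as JSON in quotes. play_rows: Moves the arm, as the interface text tells. Its arguments: {"type":"object","properties":{"rows":{"type":"array"},"squeeze":{"type":"number"}},"required":["rows"]}

```bash
mkdir -p pics; ls
python3 - <<'E'
from workcell import bot
import cv2,numpy as np
print(bot.get_obs())
for n in ["scene","side","wrist"]:
    p,d=bot.camera(n); cv2.imwrite(f"pics/{n}0.png",p); np.save(f"{n}0.npy",d); print(n,bot.camera_model(n))
E
```

```text
pics
{'time': 0.0, 'q': array([ 6.69206305e+01,  5.01209299e+00,  1.00327736e+01,  9.50995906e+01,
       -8.84473209e-04,  8.99978788e+01]), 'qd': array([-0.05913474,  0.04129027,  0.07543897,  0.00620445, -0.00905821,
       -0.02060286]), 'joint_efforts': array([ 1.16978757e-03, -5.20389068e+01,  4.64803112e+01,  1.61346188e-02,
        1.41368123e-04, -2.94294082e-07]), 'ee_pos': array([0.21551374, 0.50575823, 0.2305585 ]), 'tcp_rot': array([-179.35994045,   89.92108513, -112.4371881 ]), 'wrist_force': array([ 0.47040246,  0.28143022, -0.8522352 ]), 'torque': array([-0.02254758,  0.02180541,  0.0649456 ]), 'opening': 0.08565360847414154}
scene {'fx': 488.6080776724908, 'fy': 488.6080776724908, 'cx': 283.8462109086925, 'cy': 209.1018636613257, 'origin': array([1.05429729, 0.38992898, 0.7549002 ]), 'attitude': array([-135.79419248,   -0.68833089,  122.19789855])}
side {'fx': 406.8888583899902, 'fy': 406.8888583899902, 'cx': 281.6737053642846, 'cy': 207.466841818629, 'origin': array([ 0.26528112, -0.60491163,  0.60361171]), 'attitude': array([-130.60543107,   -0.81925793,  -16.41527307])}
wrist {'fx': 353.8233755301744, 'fy': 353.8233755301744, 'cx': 275.63503143813614, 'cy': 209.05478822155243, 'mount': array([[-4.98113262e-04, -3.08770106e-01,  9.51136569e-01,
        -1.41797954e-01],
       [-3.73674121e-04, -9.51136564e-01, -3.08770299e-01,
         7.86519736e-02],
       [ 9.99999806e-01, -5.09217703e-04,  3.58394339e-04,
        -6.55661719e-04],
       [ 0.00000000e+00,  0.00000000e+00,  0.00000000e+00,
         1.00000000e+00]])}
```

View pics/scene0.png

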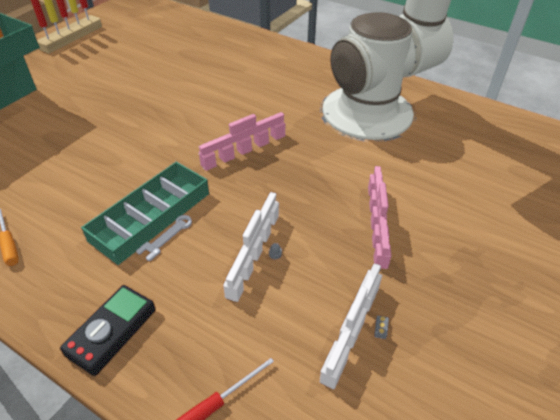

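View pics/side0.png

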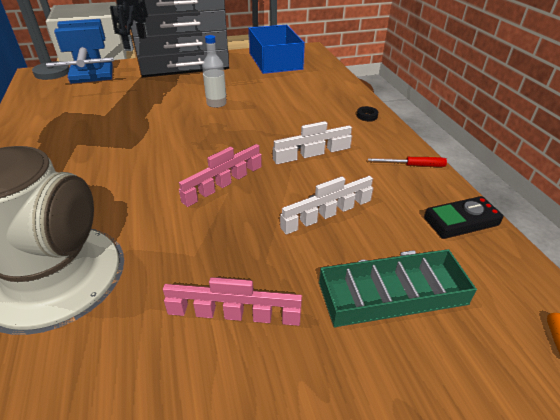

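View pics/wrist0.png

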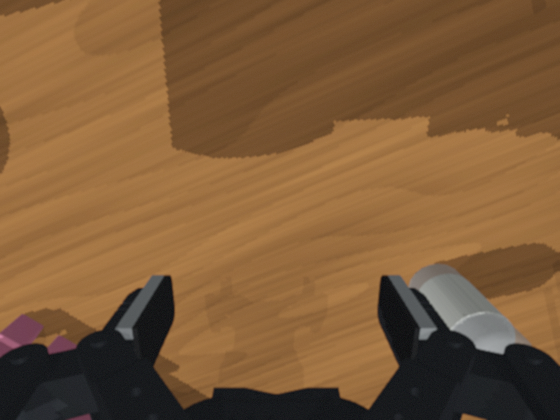

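The side view shows the five-tooth strip at about (327,205) and the broad one behind it at (313,145). The tray is at (395,285). In the scene view they are at (255,245), (352,325) and (148,210) respectively.

```bash
cat > h.py <<'E'
import numpy as np,cv2
from scipy.spatial.transform import Rotation as Ro
def rot(a): return Ro.from_euler('xyz',a,degrees=True).as_matrix()
def cloud(m,d,R=None,o=None):
    v,u=np.mgrid[:420,:560]
    P=np.stack([(u-m['cx'])/m['fx']*d,(v-m['cy'])/m['fy']*d,d],-1)
    if R is None: R,o=rot(m['attitude']),m['origin']
    return P@R.T+o
def wcloud(bot,obs,d):
    m=bot.camera_model('wrist');M=m['mount'];T=rot(obs['tcp_rot'])
    return cloud(m,d,T@M[:3,:3],T@M[:3,3]+obs['ee_pos'])
E
cat > a.py <<'E'
from workcell import bot
from h import *
for n,boxes in (('scene',dict(div=(215,185,290,305),broad=(315,262,390,390),tray=(75,155,215,265))),('side',dict(div=(270,172,382,238),broad=(265,118,360,170),tray=(310,245,480,325)))):
    p=cv2.imread(f'pics/{n}0.png');d=np.load(f'{n}0.npy');W=cloud(bot.camera_model(n),d)
    hsv=cv2.cvtColor(p,cv2.COLOR_BGR2HSV)
    for k,(a,b,c,e) in boxes.items():
        s=np.s_[b:e,a:c];w=W[s];h=hsv[s];ok=d[s]>0
        if k=='tray':
            m=ok&(h[...,0]>60)&(h[...,0]<95)&(h[...,1]>80)&(w[...,2]>.039)&(w[...,2]<.05)
        else: m=ok&(h[...,1]<60)&(w[...,2]>.045)&(w[...,2]<.1)
        q=w[m]
        if k!='tray':
            print(n,k,'zmax',np.percentile(q[:,2],[50,90,99]).round(4))
            tab=q[q[:,2]>.085]; print('  tabtop',tab.mean(0).round(4),len(tab))
        r=cv2.minAreaRect((q[:,:2]*1000).astype(np.float32)); print(n,k,len(q),'rect mm',np.round(r[0],1),np.round(r[1],1),round(r[2],2),'zmed',np.median(q[:,2]).round(4))
E
python3 a.py
```

```text
scene div zmax [0.0628 0.0902 0.0921]
  tabtop [0.5684 0.0235 0.0899] 203
scene div 1056 rect mm [566.3  22.3] [230.9  13.2] 13.58 zmed 0.0628
scene broad zmax [0.0633 0.0905 0.0922]
  tabtop [0.6195 0.2627 0.0899] 289
scene broad 1090 rect mm [615.8 261.9] [222.5  12.5] 5.69 zmed 0.0633
scene tray 787 rect mm [ 601.7 -215.7] [100.9 254.2] 84.34 zmed 0.043
side div zmax [0.0613 0.0872 0.0911]
  tabtop [0.5622 0.018  0.0889] 140
side div 1135 rect mm [563.6  19.7] [231.5  14.4] 13.96 zmed 0.0613
side broad zmax [0.0607 0.0858 0.0905]
  tabtop [0.6122 0.2579 0.0885] 88
side broad 817 rect mm [614.6 259.1] [221.8  15. ] 5.86 zmed 0.0607
side tray 1143 rect mm [ 598.7 -219. ] [ 99.3 254.4] 84.84 zmed 0.0432
```

Run:
```python
import cv2
p=cv2.imread('pics/side0.png')[110:330,260:480];cv2.imwrite('pics/c1.png',cv2.resize(p,None,fx=2.7,fy=2.7,interpolation=2))
p=cv2.imread('pics/scene0.png')[150:310,80:300];cv2.imwrite('pics/c2.png',cv2.resize(p,None,fx=3.5,fy=3.5,interpolation=2))
```

```text
(no output)
```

View pics/c1.png

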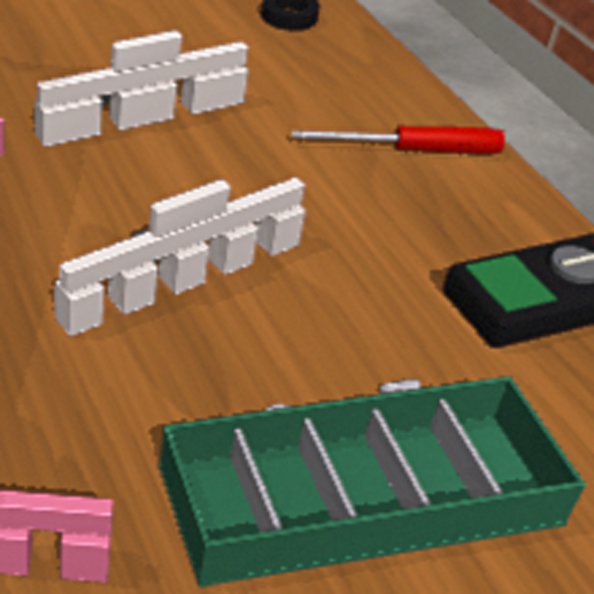

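View pics/c2.png

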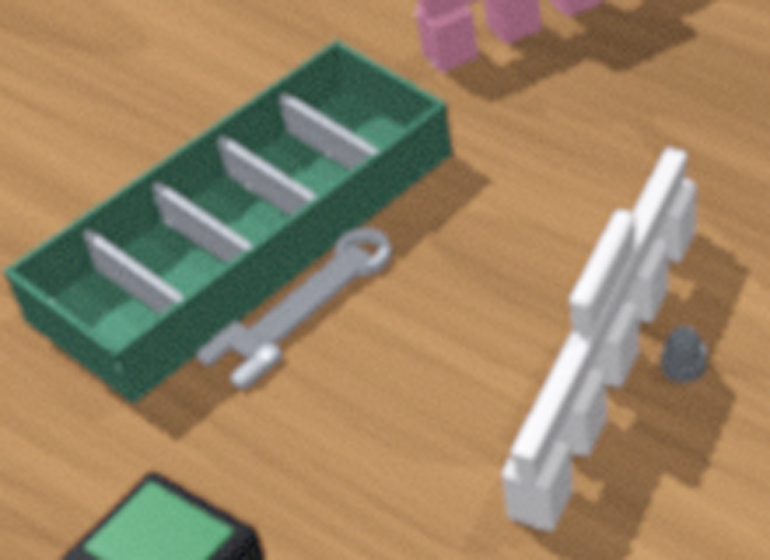

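```bash
cat > mv.py <<'E'
from workcell import bot
from h import *
def plan(pos,axis_yaw):
    """tool-frame shift (cm) and turn (deg) from measured pose so that tool z is perpendicular to axis"""
    o=bot.get_obs();R=rot(o['tcp_rot'])
    s=R.T@(np.array(pos)-o['ee_pos'])*100
    z=R[:,2];zy=np.degrees(np.arctan2(z[1],z[0]))
    # turning +a about tool x (down) lowers world yaw by a
    t=zy-(axis_yaw+90); t=(t+90)%180-90
    print('t',round(o['time'],2),'pos',o['ee_pos'].round(4),'shift',s.round(2),'turn',round(t,2),'zyaw',round(zy,2),'down',R[:,0].round(3),'q',o['q'].round(1),'F',o['wrist_force'].round(1),'open',o['opening'].round(4))
if __name__=='__main__':
    import sys; a=list(map(float,sys.argv[1:])); plan(a[:3],a[3])
E
python3 mv.py .565 .021 .17 13.8
python3 - <<'E'
from workcell import bot
from h import *
d=np.load('scene0.npy');W=cloud(bot.camera_model('scene'),d)
q=W[243:260,268:284].reshape(-1,3); print(q[q[:,2]>.006].round(3)[:60:2],q[:,2].max())
E
```

```text
[[0.543 0.051 0.027]
 [0.541 0.054 0.027]
 [0.538 0.057 0.026]
 [0.545 0.05  0.025]
 [0.544 0.054 0.027]
 [0.542 0.057 0.027]
 [0.54  0.061 0.028]
 [0.549 0.053 0.029]
 [0.546 0.055 0.026]
 [0.543 0.058 0.025]
 [0.542 0.062 0.027]
 [0.549 0.05  0.023]
 [0.547 0.054 0.024]
 [0.547 0.058 0.026]
 [1.054 0.39  0.755]
 [0.543 0.065 0.027]
 [0.551 0.052 0.023]
 [0.551 0.057 0.027]
 [0.549 0.06  0.026]
 [0.547 0.063 0.026]
 [0.545 0.066 0.026]
 [0.546 0.046 0.011]
 [0.552 0.054 0.023]
 [0.551 0.059 0.025]
 [0.55  0.063 0.026]
 [0.547 0.065 0.025]
 [0.542 0.067 0.021]
 [0.548 0.047 0.011]
 [0.553 0.055 0.022]
 [0.552 0.059 0.023]] 0.7549002008911865Traceback (most recent call last):
  File "mv.py", line 12, in <module>
    import sys; a=list(map(float,sys.argv[1:])); plan(a[:3],a[3])
                                                 ~~~~^^^^^^^^^^^^
  File "mv.py", line 10, in plan
    print('t',round(o['time'],2),'pos',o['ee_pos'].round(4),'shift',s.round(2),'turn',round(t,2),'zyaw',round(zy,2),'down',R[:,0].round(3),'q',o['q'].round(1),'F',o['wrist_force'].round(1),'open',o['opening'].round(4))
                                                                                                                                                                                                    ^^^^^^^^^^^^^^^^^^
AttributeError: 'float' object has no attribute 'round'
```

```bash
sed -i "s/o\['opening'\].round(4)/round(o['opening'],4)/" mv.py; python3 mv.py .565 .021 .17 13.8
```

```text
t 0.15 pos [0.2155 0.5058 0.2308] shift [  6.11 -51.15 -30.9 ] turn -36.88 zyaw 66.92 down [-0.    -0.001 -1.   ] q [66.9  5.  10.  95.1 -0.  90. ] F [ 0.1 -0.3  1.1] open 0.0854
```

play_rows --rows '[[[6.1, -51.1, -30.9], -36.9, 6], [[6.1, -51.1, -30.9], -36.9, 6], [[6.1, -51.1, -30.9], -36.9, 6], [[6.1, -51.1, -30.9], -36.9, 6], [[6.1, -51.1, -30.9], -36.9, 6], [[6.1, -51.1, -30.9], -36.9, 6], [[6.1, -51.1, -30.9], -36.9, 6], [[6.1, -51.1, -30.9], -36.9, 6], [[6.1, -51.1, -30.9], -36.9, 6], [[6.1, -51.1, -30.9], -36.9, 6], [[6.1, -51.1, -30.9], -36.9, 6], [[6.1, -51.1, -30.9], -36.9, 6]]'

```text
time: 1.15
ee_pos: [0.4968, 0.1147, 0.1821]
tcp_rot: [-55.4, 90.0, 48.4]
wrist_force: [0.8, 1.2, -0.1]
opening: 0.06
```

```bash
python3 mv.py .565 .021 .17 13.8
```

```text
t 1.15 pos [0.4968 0.1147 0.1821] shift [  1.21  -4.38 -10.73] turn 0.02 zyaw 103.82 down [ 0.  0. -1.] q [13.  -1.3 -1.8 89.5  0.  -0.8] F [ 0.8  1.2 -0.1] open 0.06
```

play_rows --rows '[[[1, -3.8, -9.2], 0, 6], [[1, -3.8, -9.2], 0, 6], [[1, -3.8, -9.2], 0, 6], [[1, -3.8, -9.2], 0, 6], [[1, -3.8, -9.2], 0, 6]]'

```text
time: 1.57
ee_pos: [0.555, 0.0356, 0.1715]
tcp_rot: [73.5, 89.9, 177.2]
wrist_force: [-1.8, 0.3, 1.1]
opening: 0.0599
```

```bash
python3 mv.py .565 .021 .17 13.8
cat > w.py <<'E'
import sys
from workcell import bot
from h import *
o=bot.get_obs();p,d=bot.camera('wrist');n=sys.argv[1];cv2.imwrite(f'pics/{n}.png',p)
W=wcloud(bot,o,d);h=cv2.cvtColor(p,cv2.COLOR_BGR2HSV);np.save(n+'.npy',W)
m=(d>0)&(h[...,1]<60)&(W[...,2]>.048)&(W[...,2]<.1)&(abs(W[...,1]-.02)<.1)
q=W[m]; 
r=cv2.minAreaRect((q[:,:2]*1000).astype(np.float32));print('all',len(q),r)
q=q[q[:,2]>.084];r=cv2.minAreaRect((q[:,:2]*1000).astype(np.float32));print('tab',len(q),r,np.median(q[:,2]))
E
python3 w.py w1
```

```text
t 1.57 pos [0.555  0.0356 0.1715] shift [ 0.15 -0.63 -1.66] turn -0.1 zyaw 103.7 down [-0.002  0.    -1.   ] q [  3.7   5.1   3.6  88.6   0.  -10. ] F [-1.8  0.3  1.1] open 0.0599
all 5169 ((565.5555419921875, 21.411151885986328), (229.19613647460938, 12.131036758422852), 13.747593879699707)
tab 1690 ((565.1644897460938, 21.33839225769043), (69.2209701538086, 12.080233573913574), 13.621065139770508) 0.08893743495689156
```

View pics/w1.png

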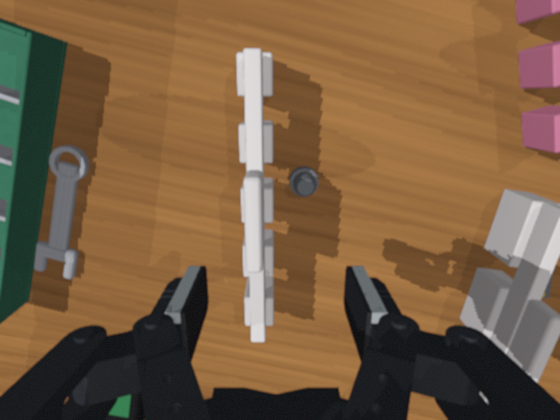

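Wrist view: strip upright along column ~255, fingers astride it but offset right by 17 mm, stud clear (28 mm high). Wrist measurement (565.4, 21.4) mm, yaw 13.7°.

play_rows --rows '[[[0.5, -0.6, -1.7], 0.1, 6], [[1, -0.6, -1.7], 0.1, 6], [[2, -0.6, -1.7], 0.1, 6], [[3, -0.6, -1.7], 0.1, 6], [[4, -0.6, -1.7], 0.1, 6], [[4, -0.6, -1.7], 0.1, 6], [[4, -0.6, -1.7], 0.1, 6], [[4, -0.6, -1.7], 0.1, 6]]'

```text
time: 2.28
ee_pos: [0.5648, 0.0217, 0.1325]
tcp_rot: [-90.1, 90.0, 13.7]
wrist_force: [0.3, 1.2, -0.0]
opening: 0.0599
```

```bash
python3 mv.py .5654 .0214 .059 13.7; python3 w.py w2
```

```text
t 2.28 pos [0.5648 0.0217 0.1325] shift [ 7.35 -0.05 -0.05] turn 0.05 zyaw 103.75 down [ 0.  0. -1.] q [  2.2   6.2   0.5  84.3   0.  -11.5] F [ 0.3  1.2 -0. ] open 0.0599
all 6773 ((565.83056640625, 21.478836059570312), (229.9088592529297, 12.032208442687988), 13.733686447143555)
tab 2352 ((565.64697265625, 21.426950454711914), (70.3780746459961, 12.001774787902832), 13.710112571716309) 0.08898455532765703
```

play_rows --rows '[[[2, 0, 0], 0, 5], [[4, 0, -0.05], 0, 4], [[5.5, -0.05, -0.05], 0, 4], [[6.5, -0.05, -0.05], 0, 4], [[7.3, -0.05, -0.05], 0, 4], [[7.3, -0.05, -0.05], 0, 4], [[7.3, -0.05, -0.05], 0, 4], [[7.3, -0.05, -0.05], 0, 4]]'

```text
time: 3.0
ee_pos: [0.5661, 0.0211, 0.0604]
tcp_rot: [-102.1, 89.9, 1.6]
wrist_force: [-0.2, -0.2, 0.3]
opening: 0.04
```

play_rows --rows '[[[0, 0, 0], 0, 0.8], [[0, 0, 0], 0, 0.8], [[0, 0, 0], 0, 0.8], [[0, 0, 0], 0, 0.8], [[0, 0, 0], 0, 0.8], [[0, 0, 0], 0, 0.8], [[0, 0, 0], 0, 0.8], [[0, 0, 0], 0, 0.8]]' --squeeze 50

```text
time: 3.67
ee_pos: [0.5659, 0.0209, 0.06]
tcp_rot: [-111.7, 89.9, -7.9]
wrist_force: [-0.3, -0.9, 6.4]
opening: 0.0111
```

```bash
python3 mv.py .5654 .0214 .059 13.7
```

```text
t 3.67 pos [0.5659 0.0209 0.06  ] shift [0.1  0.04 0.06] turn 0.01 zyaw 103.71 down [ 0.001 -0.    -1.   ] q [  2.1   7.3  -6.4  76.3  -0.  -11.6] F [-0.3 -0.9  6.4] open 0.0111
```

play_rows --rows '[[[-0.5, 0, 0], 0, 0.8], [[-1.5, 0, 0], 0, 0.8], [[-3, 0, 0], 0, 0.8], [[-5, 0, 0], 0, 0.8], [[-7, 0, 0], 0, 0.8], [[-9, 0, 0], 0, 0.8], [[-10, 0, 0], 0, 0.8], [[-10, 0, 0], 0, 0.8], [[-10, 0, 0], 0, 0.8], [[-10, 0, 0], 0, 0.8]]'

```text
time: 4.5
ee_pos: [0.565, 0.0211, 0.1579]
tcp_rot: [77.2, 89.9, -179.0]
wrist_force: [-0.4, -0.5, -2.3]
opening: 0.0105
```

```bash
python3 mv.py .600 -.217 .16 -5.4; python3 w.py w3
python3 - <<'E'
from workcell import bot
import cv2,numpy as np
p,d=bot.camera('side');cv2.imwrite('pics/s1.png',p);np.save('s1.npy',d)
E
```

```text
t 4.5 pos [0.565  0.0211 0.1579] shift [ -0.21   2.25 -23.96] turn 19.12 zyaw 103.72 down [-0.002 -0.    -1.   ] q [  2.1   6.3   3.4  87.2   0.  -11.6] F [-0.4 -0.5 -2.3] open 0.0105
all 6 ((524.4999389648438, 0.7725067138671875), (20.021547317504883, 55.264129638671875), 79.26722717285156)
tab 6 ((524.4999389648438, 0.7725067138671875), (20.021547317504883, 55.264129638671875), 79.26722717285156) 0.09955484676476241
```

View pics/s1.png

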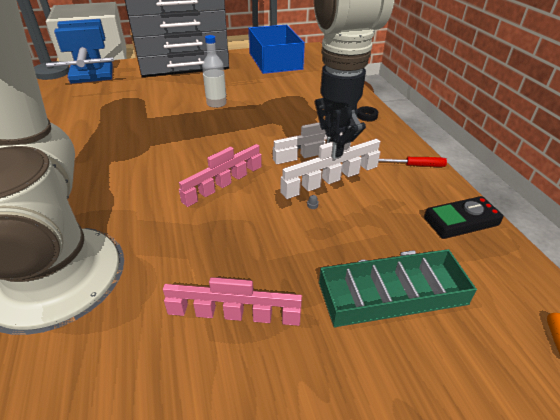

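View pics/w3.png

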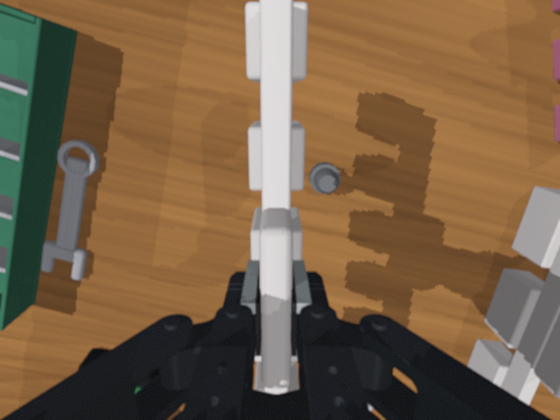

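The strip hangs level in the grip, seen at (330,165) in the side view. The tray is free to the left.

play_rows --rows '[[[-0.2, 0.1, -1], 1, 0.8], [[-0.2, 0.3, -3], 3, 0.8], [[-0.2, 0.5, -5.5], 5, 0.8], [[-0.2, 0.8, -8.5], 8, 0.8], [[-0.2, 1, -11.5], 10.5, 0.8], [[-0.2, 1.3, -14.5], 13, 0.8], [[-0.2, 1.6, -17.5], 15.5, 0.8], [[-0.2, 1.9, -20], 17.5, 0.8], [[-0.2, 2.1, -22], 18.6, 0.8], [[-0.2, 2.2, -23.3], 19.1, 0.8], [[-0.2, 2.2, -24], 19.1, 0.8], [[-0.2, 2.2, -24], 19.1, 0.8]]'

```text
time: 5.6
ee_pos: [0.601, -0.2185, 0.1607]
tcp_rot: [85.3, 90.0, 169.9]
wrist_force: [0.5, -0.6, -1.4]
opening: 0.0112
```

play_rows --rows '[[[0, 0, 0], 0, 0.8], [[0, 0, 0], 0, 0.8], [[0, 0, 0], 0, 0.8], [[0, 0, 0], 0, 0.8]]'

```text
time: 5.93
ee_pos: [0.6011, -0.2164, 0.1615]
tcp_rot: [-85.4, 90.0, -0.7]
wrist_force: [-0.4, 0.4, -2.0]
opening: 0.0113
```

```bash
python3 mv.py .600 -.217 .16 -5.4
python3 - <<'E'
from workcell import bot
from h import *
o=bot.get_obs();p,d=bot.camera('wrist');cv2.imwrite('pics/w4.png',p);W=wcloud(bot,o,d);np.save('w4W.npy',W)
h=cv2.cvtColor(p,cv2.COLOR_BGR2HSV)
m=(d>0)&(h[...,0]>60)&(h[...,0]<95)&(h[...,1]>80)&(W[...,2]>.039)&(W[...,2]<.05)
q=W[m];r=cv2.minAreaRect((q[:,:2]*1000).astype(np.float32));print(len(q),r)
m=(d>0)&(h[...,1]<60)&(W[...,2]>.10)&(W[...,2]<.2)
q=W[m];r=cv2.minAreaRect((q[:,:2]*1000).astype(np.float32));print(len(q),r)
for n in ('scene','side'):
    p,d=bot.camera(n);cv2.imwrite(f'pics/{n}4.png',p);np.save(f'{n}4.npy',d)
E
```

```text
t 5.93 pos [ 0.6011 -0.2164  0.1615] shift [ 0.15  0.11 -0.07] turn 0.1 zyaw 84.7 down [ 0. -0. -1.] q [-19.8  16.5  15.6  89.1   0.  -14.5] F [-0.4  0.4 -2. ] open 0.0113
3417 ((584.7420654296875, -216.1959228515625), (96.62279510498047, 220.9499969482422), 84.73892974853516)
20444 ((587.2606201171875, -216.14285278320312), (38.48857879638672, 203.00930786132812), 86.00458526611328)
```

View pics/w4.png

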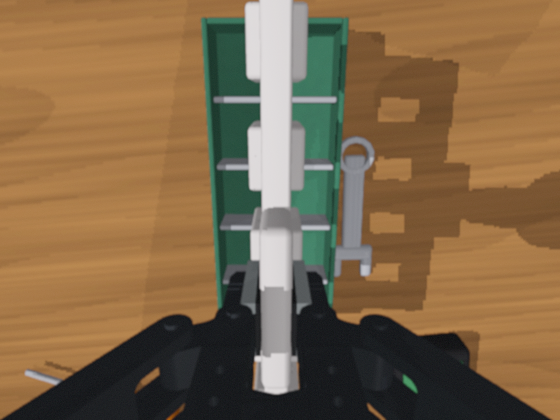

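View pics/side4.png

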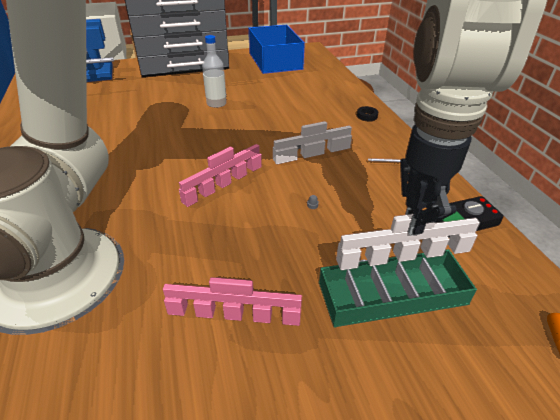

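View pics/scene4.png

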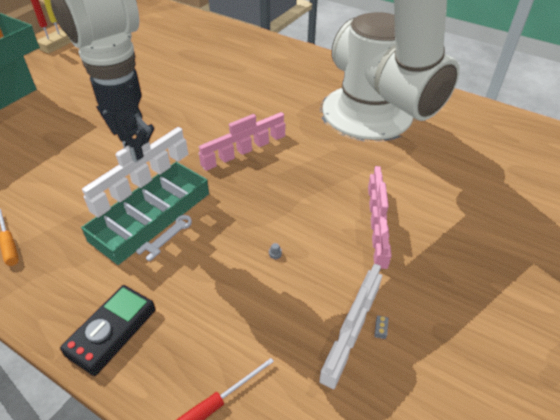

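play_rows --rows '[[[0.5, 0, -0.13], 0, 0.8], [[1.5, 0, -0.13], 0, 0.8], [[3, 0, -0.13], 0, 0.8], [[4, 0, -0.13], 0, 0.8], [[4.7, 0, -0.13], 0, 0.8], [[5, 0, -0.13], 0, 0.8], [[5, 0, -0.13], 0, 0.8], [[5, 0, -0.13], 0, 0.8]]'

```text
time: 6.75
ee_pos: [0.601, -0.2187, 0.1116]
tcp_rot: [-97.7, 90.0, -13.1]
wrist_force: [0.8, -0.3, -2.1]
opening: 0.0115
```

```bash
python3 mv.py .601 -.2177 .064 -5.3
python3 - <<'E'
from workcell import bot
from h import *
p,d=bot.camera('wrist');cv2.imwrite('pics/w5.png',p)
p,d=bot.camera('side');cv2.imwrite('pics/s5.png',cv2.resize(p[190:340,300:490],None,fx=4,fy=4,interpolation=2))
p,d=bot.camera('scene');cv2.imwrite('pics/sc5.png',cv2.resize(p[120:270,70:230],None,fx=4,fy=4,interpolation=2))
E
```

```text
t 6.75 pos [ 0.601  -0.2187  0.1116] shift [4.76 0.01 0.1 ] turn -0.08 zyaw 84.62 down [ 0. -0. -1.] q [-20.   16.6  10.2  83.6   0.  -14.6] F [ 0.8 -0.3 -2.1] open 0.0115
```

View pics/s5.png

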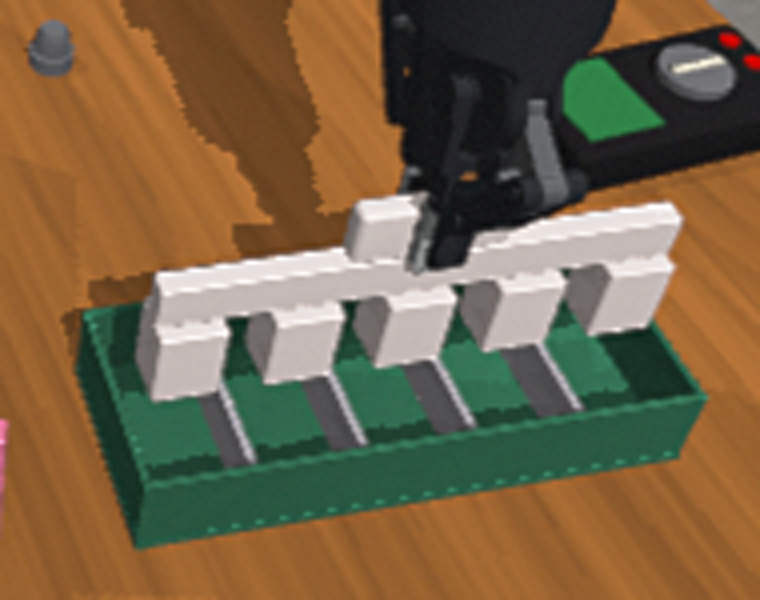

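View pics/sc5.png

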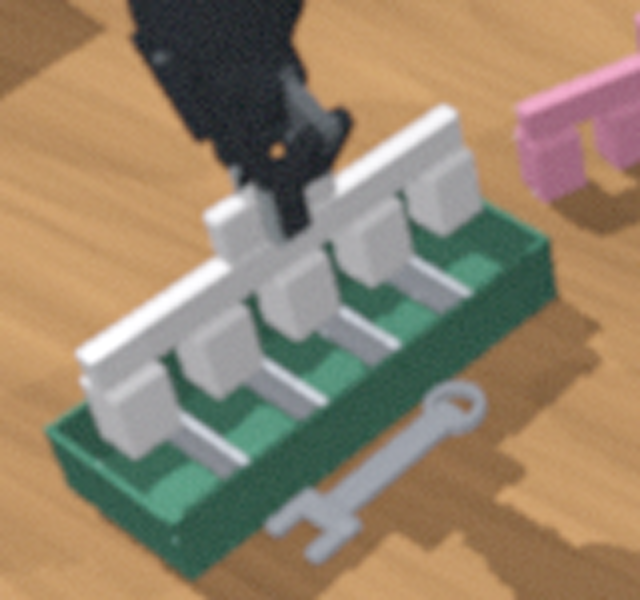

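View pics/w5.png

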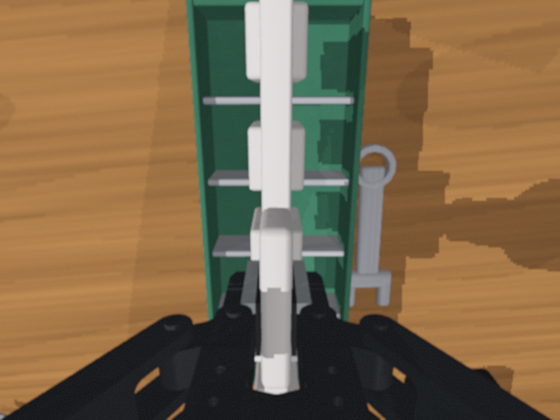

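All five teeth stand over their own compartments, and the strip is centred between the long walls. I'm lowering it to about 4 mm above home.

play_rows --rows '[[[0.4, 0, 0.1], 0, 0.8], [[1, 0, 0.1], 0, 0.8], [[1.6, 0, 0.1], 0, 0.8], [[2.2, 0, 0.1], 0, 0.8], [[2.8, 0, 0.1], 0, 0.8], [[3.4, 0, 0.1], 0, 0.8], [[3.9, 0, 0.1], 0, 0.8], [[4.3, 0, 0.1], 0, 0.8], [[4.3, 0, 0.1], 0, 0.8], [[4.3, 0, 0.1], 0, 0.8], [[4.3, 0, 0.1], 0, 0.8]]'

```text
time: 7.82
ee_pos: [0.6012, -0.2177, 0.0686]
tcp_rot: [-105.5, 90.0, -20.8]
wrist_force: [0.6, 0.8, -1.4]
opening: 0.0116
```

```bash
python3 mv.py .601 -.2177 .064 -5.3
python3 - <<'E'
from workcell import bot
from h import *
p,d=bot.camera('side');cv2.imwrite('pics/s6.png',cv2.resize(p[190:340,300:490],None,fx=4,fy=4,interpolation=2))
E
```

```text
t 7.82 pos [ 0.6012 -0.2177  0.0686] shift [ 0.46  0.02 -0.  ] turn -0.08 zyaw 84.62 down [ 0. -0. -1.] q [-19.9  17.    6.   79.   -0.  -14.5] F [ 0.6  0.8 -1.4] open 0.0116
```

View pics/s6.png

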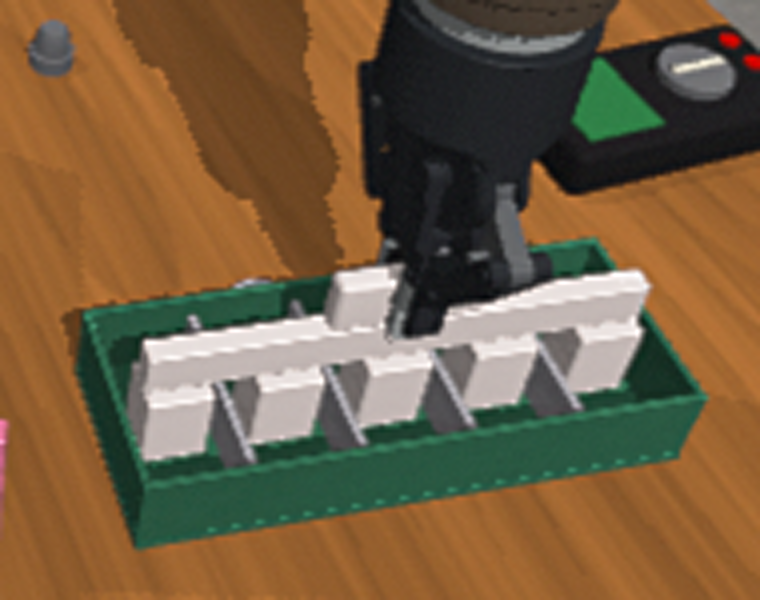

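All the teeth are down in their own compartments. I'll lower the last bit gently and watch the force.

play_rows --rows '[[[0.1, 0, 0], 0, 0.8], [[0.2, 0, 0], 0, 0.8], [[0.3, 0, 0], 0, 0.8], [[0.35, 0, 0], 0, 0.8], [[0.35, 0, 0], 0, 0.8], [[0.35, 0, 0], 0, 0.8]]'

```text
time: 8.37
ee_pos: [0.601, -0.2176, 0.0648]
tcp_rot: [69.0, 90.0, 153.6]
wrist_force: [0.0, -0.0, -1.5]
opening: 0.0112
```

play_rows --rows '[[[0.05, 0, 0], 0, 0.8], [[0.1, 0, 0], 0, 0.8], [[0.1, 0, 0], 0, 0.8], [[0.1, 0, 0], 0, 0.8]]' --squeeze 40

```text
time: 8.7
ee_pos: [0.601, -0.2176, 0.0641]
tcp_rot: [-105.1, 90.0, -20.4]
wrist_force: [-1.0, 0.7, 1.1]
opening: 0.011
```

play_rows --rows '[[[0.05, 0, 0], 0, 0.8], [[0.08, 0, 0], 0, 0.8], [[0.08, 0, 0], 0, 0.8], [[0.08, 0, 0], 0, 0.8]]'

```text
time: 9.03
ee_pos: [0.6011, -0.2176, 0.0641]
tcp_rot: [-103.5, 89.9, -18.9]
wrist_force: [-4.4, 2.1, 7.2]
opening: 0.0113
```

Force has risen to 7 N, so the teeth are on the floor. I'll release in place, gently.

play_rows --rows '[[[-0.05, 0, 0], 0, 1.3], [[-0.05, 0, 0], 0, 1.6], [[-0.05, 0, 0], 0, 2.2], [[-0.05, 0, 0], 0, 3], [[-0.05, 0, 0], 0, 4], [[-0.05, 0, 0], 0, 4], [[-0.05, 0, 0], 0, 4], [[-0.05, 0, 0], 0, 4]]' --squeeze 20

```text
time: 9.7
ee_pos: [0.601, -0.2176, 0.0634]
tcp_rot: [65.5, 90.0, 150.1]
wrist_force: [-1.2, 0.1, -0.1]
opening: 0.0403
```

play_rows --rows '[[[-0.5, 0, 0], 0, 4], [[-1.5, 0, 0], 0, 4], [[-3, 0, 0], 0, 4], [[-5, 0, 0], 0, 4], [[-8, 0, 0], 0, 4], [[-11, 0, 0], 0, 4], [[-13, 0, 0], 0, 4], [[-13, 0, 0], 0, 4], [[-13, 0, 0], 0, 4], [[-13, 0, 0], 0, 4]]'

```text
time: 10.53
ee_pos: [0.601, -0.2176, 0.1934]
tcp_rot: [78.4, 90.0, 163.0]
wrist_force: [-0.1, -0.0, 0.1]
opening: 0.0399
```

```bash
python3 mv.py .601 -.2177 .2 -5.3
python3 - <<'E'
from workcell import bot
from h import *
o=bot.get_obs()
for n,(a,b,c,e) in dict(scene=(70,120,230,270),side=(300,190,490,340)).items():
    p,d=bot.camera(n);cv2.imwrite(f'pics/{n}7.png',cv2.resize(p[b:e,a:c],None,fx=4,fy=4,interpolation=2))
    W=cloud(bot.camera_model(n),d);h=cv2.cvtColor(p,cv2.COLOR_BGR2HSV);w=W[b:e,a:c]
    m=(h[b:e,a:c,1]<60)&(abs(w[...,0]-.601)<.13)&(abs(w[...,1]+.2177)<.05)&(w[...,2]>.048)&(w[...,2]<.11)
    q=w[m];print(n,len(q),cv2.minAreaRect((q[:,:2]*1000).astype(np.float32)),np.percentile(q[:,2],[50,90,99]).round(4))
o=bot.get_obs();p,d=bot.camera('wrist');cv2.imwrite('pics/w7.png',p);W=wcloud(bot,o,d);h=cv2.cvtColor(p,cv2.COLOR_BGR2HSV)
m=(h[...,1]<60)&(abs(W[...,0]-.601)<.13)&(abs(W[...,1]+.2177)<.045)&(W[...,2]>.048)&(W[...,2]<.11)
q=W[m];print(len(q),cv2.minAreaRect((q[:,:2]*1000).astype(np.float32)));t=q[q[:,2]>.085];s=q[q[:,2]<.07];print('tab z',np.median(t[:,2]),'spine z',np.median(s[:,2]))
E
```

```text
t 10.53 pos [ 0.601  -0.2176  0.1934] shift [-0.66 -0.   -0.01] turn -0.08 zyaw 84.62 down [-0.  0. -1.] q [-19.9  17.   19.7  92.7  -0.  -14.5] F [-0.1 -0.   0.1] open 0.0399
scene 1488 ((600.5867919921875, -216.80873107910156), (15.553730010986328, 231.87164306640625), 84.6841812133789) [0.066  0.0925 0.0962]
side 1870 ((599.0010375976562, -219.11163330078125), (15.015909194946289, 229.818115234375), 84.6103286743164) [0.0657 0.0925 0.0949]
4429 ((601.499267578125, -218.10488891601562), (11.939658164978027, 229.19854736328125), 84.5906753540039)
tab z 0.09298656390028755 spine z 0.06525126140723347
```

View pics/side7.png

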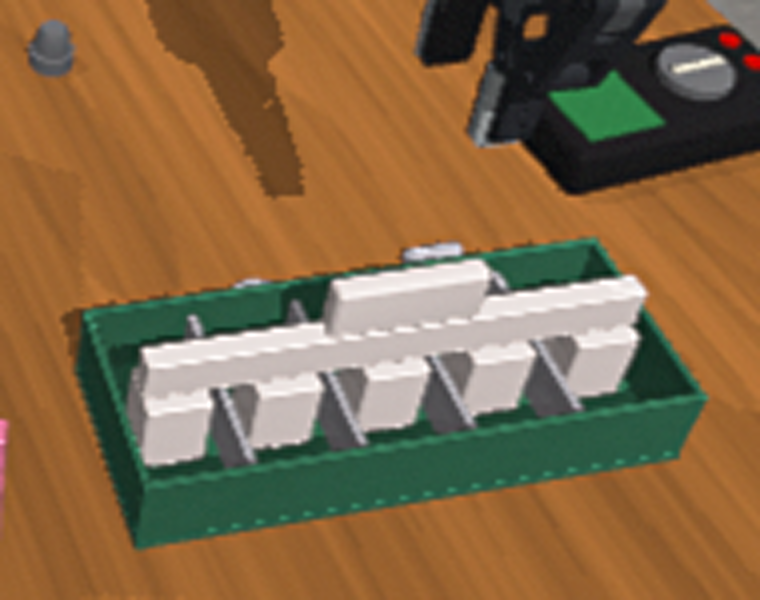

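View pics/w7.png

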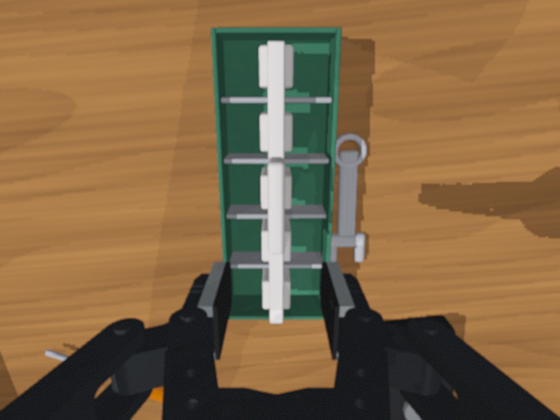

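View pics/scene7.png

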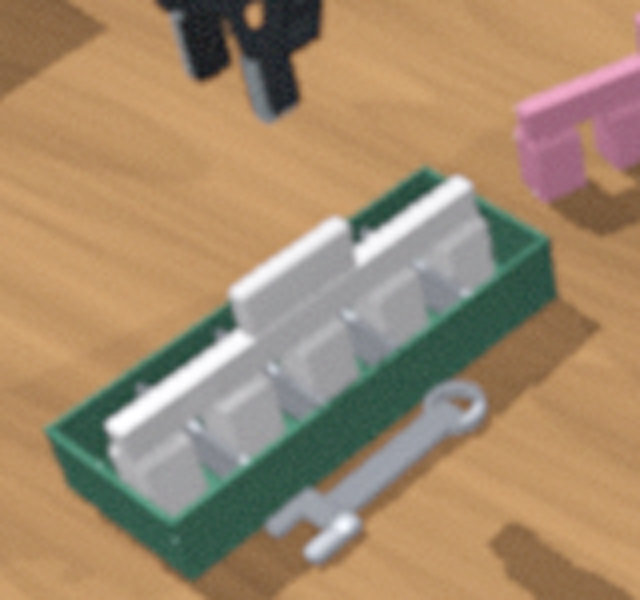

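The strip stands upright with one tooth per compartment. The wrist camera puts the tab top at 93 mm; it read 89 mm on the bench, so the strip sits 4 mm higher, which is home. The gripper is clear.

```bash
python3 -c "
from workcell import bot
print(bot.job_done())"
```

```text
the job is handed in; nothing more can be done
None
```

The five-tooth divider is standing fully home in the tray, and I handed the job in at about 10.7 s. I took it by its grip tab and lowered it along the middle. I let go only once the teeth were on the tray floor, with a contact force of about 7 N.

**Last checks:**
- **Teeth:** the pictures show one tooth in each of the five compartments.
- **Height:** the wrist camera puts the tab top 4 mm higher than when it stood on the bench, which is the tray floor's thickness.
- **Position:** the strip is within about 1 mm of the tray's centre line, and its yaw matches the tray's.
- **Clearance:** the gripper is open, about 10 cm above the tab and touching nothing.
- **Other parts:** I never approached the three-tooth divider or the pink strips, and no part was seen to move.

**Disagreements:** the scene and side cameras differed by 2–3 mm in absolute position, so I used the wrist camera for the fine alignment. The grip opening read about 11 mm on the nominally 12 mm tab, with no sign of slipping.

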